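# Weigh the tube carrier on the sprung hook scale

### The arm

A 6-joint arm with a two-finger parallel gripper is mounted at the origin on the work surface. World frame = base frame: x ahead of the robot, y to its left, z up, the work surface at z = 0. Lengths are in m, angles in degrees, forces in N, time in s.
With the tool pointing down it reaches from about 0.25 to 0.725 m from the base axis. Payload 9.7 kg.
Tool frame: the origin (TCP) lies midway between the tips of the shut fingers; the grasp point (between the pads) lies 19 mm behind it; z points along the fingers, y is the line along which they close (so a half turn about z gives the same grasp; the last joint's range is limited). The gripper opens to 85 mm and grips with 20 to 120 N. Pads are 22 mm wide; open, the fingers measure 114 mm over their backs; the gripper's body (76 mm by 85 mm) begins 54 mm behind the grasp point. The pads swing forward as they close: fully open they stand 13 mm farther back than shut.
Start: joints at [-63.484, 4.979, 10.078, 95.1, 0, 90], TCP at [0.246, -0.492, 0.231] pointing down, gripper open.
Joint ranges: [-179.16, 179.16], [-48.56, 103.87], [-65.8, 70.77], [-126.05, 130.52], [-82.76, 87.17], [-180, 180]. Speed limits (degrees/s): [127.2, 127.2, 147.25, 180, 180, 180].

### API

Orientations are given as [roll, pitch, yaw] about the fixed x, y, z axes, in that order (R = Rz(yaw) Ry(pitch) Rx(roll)).
In Python, from workcell import * gives the robot as it stands.
- The arm moves only by the tool servo_tool, never from a script. Its argument "moves" is a list of rows, each a list of 4 numbers: the shift along the world's x, y, z in cm, then the turn about the world's z in rad. A call has 1 to 20 rows; each row is the pose to reach, as a shift and turn from the pose commanded when the call began; what a row does not reach only later rows make up. A row lasts 1/12 s, in which the tool goes at most 41.7 mm and 7.16 degrees, less where a joint would pass 70% of its speed; a pose out of reach is approached as far as the arm can. A call with a gripper value outside its range is refused whole. "claw" is the closure, from 0 (fully open) to 1 (shut), set as the call begins (left out, the last holds). The fingers move at their own pace and stop on an object; "force" is the grip in N (left out, the last holds). Time passes only in rows, so rows that repeat a pose let the fingers close. It gives the time, the measured TCP pose, the force, the opening and the grip force at its end, in the units of the state.
- get_obs(): the state, without advancing time (a new reading comes with each control period).
- camera(name): name is "scene" or "top"; returns the picture (384x512x3 uint8, red, green, blue); there is no depth.
- get_calibration(name): a dict with "fx", "fy", "cx", "cy" (pixels), "rvec" (rotation vector, rad) and "tvec" (3), from world to camera coordinates, as OpenCV has them. Camera axes: x right, y down, z forward; pixel columns grow to the right and rows downward; lengths in m; the calibration is good to about 2 mm. A picture is of the moment at which its call begins. get_calibration takes no time and is no camera call.
- job_done(): hands the job in; it is judged then, once.
The state is a dict: "time": time; "q": joint angles; "qd": joint speeds; "joint_efforts": joint torques, N m; "ee_pos": TCP position; "tcp_rot": TCP orientation; "wrist_force": force on the tool from outside, world axes, zero at the start; "torque": the same for the moment, N m; "opening": finger opening in m; "grasp_force": force on a finger pad.
Only numpy, scipy, OpenCV 4.12 (cv2) and the standard library are available. Lean on these libraries where they do the work, as an engineer would, in place of code of your own. Each camera call takes 0.05 s, during which the arm holds its last target. There are 200 camera calls.

### The job

Weigh the carrier with the orange-capped tubes: take it out of the white tray, hang it by its cross bar on the sprung hook of the scale, let go of it completely and leave it for two seconds or so until the hook has stopped bobbing. Let it down until the hook carries all of its weight before you let go, so that the hook never drops, springs up or bobs quickly, and never lean on the hook. Then lift the carrier off and stand it flat in the green tray, set down without dropping it, and leave everything else where it is.

Things in the scene. Friction and masses are not known exactly. Their poses are not given: they have to be found in the camera images.
- carrier: The tube carrier: blue rack 50 (own x) x 88 (own y) mm, six tubes with orange caps, cap tops 78 mm above its underside; a steel bail with a cross bar and a black grip tab above them. Origin: centre of the underside, z up; a half turn about z looks the same. Mass differs each time, 0.15 to 0.60 kg: feel it when lifting.
- carrier_tab (a point): Point to grip on the carrier's black tab, 165 mm above the underside and 30 mm above the bar's axis; axes as the carrier. The tab stands on the middle of the bar: 24 mm in x, 14 mm in y, from 137 to 183 mm above the underside. Grip it across y from above.
- carrier_bar (a point): Middle of the carrier's round 6 mm cross bar, which runs along the carrier's own y, axis 135 mm above the underside, between two steel uprights at y = +-41 mm (6 mm thick, 16 mm wide in x). Clear span 76 mm; the window between bar and caps is 54 mm high.
- hook_tip (a point): Top of the hook's upturned free end, 22 mm beyond the seat along the scale's -x and 16 mm above the seat point; the upturned end is 6 mm thick. The bar must pass over it. Moves with the hook.
- scale: The hook scale, fixed to the table: white column 44 (x) x 60 (y) mm, 262 mm tall, on a dark 130 x 130 x 16 mm foot, blue cap. Origin: centre of the foot's underside. Its hook sticks out along own -x from a red pointer block on the column's face (face at own x = -12 mm, block to -22 mm).
- hook (a joint): Downward travel of the sprung hook, m: 0 = top stop, empty; grows downward to 0.085. 1 mm per 10 g hung on it (98 N/m), lightly damped: it bobs at 2 to 3 Hz, dying down in a second or two. It must not move faster than 80 mm/s up or down; letting go 0.3 N out of balance gives about 50 mm/s.
- hook_seat (a point): Where the bar's axis lies when it hangs in the middle of the hook's shallow valley: 130 mm from the scale's origin along its -x, 225 mm high with the hook empty; moves with the hook; axes as the scale. The bar lies along the scale's y. The steel hook is 18 mm wide in y, its underside 9 mm below this point. The carrier goes on from the tip side, hook through the window under the bar, then down.
- white_tray: White open tray where the carrier starts, 104 (x) x 140 (y) mm outside, walls 4 mm thick and 16 mm high, fixed to the table. Origin: centre of the underside.
- green_tray: Green open tray for the weighed carrier, same size as the white tray, fixed to the table. Origin: centre of the underside; floor 4 mm above it.
- green_tray_in (a point): Centre of the green tray's inner floor (4 mm above the table); axes as the tray: the inside is 96 mm along x and 132 mm along y, so the carrier's cross bar goes along the tray's y.
- spare: Bystander: a second carrier of the same shape, grey with blue caps. Leave alone. Origin: centre of underside.
- beaker: Bystander: glass beaker, 70 mm across, 90 mm high. Origin: centre of underside.
- jar: Bystander: amber jar, 56 mm across, 85 mm high. Origin: centre of underside.
- cap: Bystander: dark red screw cap lying on the table, 32 mm across, 15 mm high. Origin: centre of underside.
- tip_box: Bystander: grey pipette tip box 80 x 120 x 66 mm. Origin: centre of underside.
- calculator: Bystander: black calculator 75 x 130 x 14 mm. Origin: centre of underside.
Things that resemble listed ones, but are neither listed nor needed, are in the scene too. There is more than one size of the green_tray; the job needs the middle-sized.

How it is judged (in metres and radians):
On the way:
1. the carrier hangs on the hook, the robot not touching it, and the hook has come to rest (slower than 8 mm/s) for one second (contact force between carrier and scale above 0.8 N and value of joint hook above 0.008 m and velocity of joint hook between -0.008 and 0.008 m/s and distance between carrier_tab and hook_seat below 0.045 m and contact force between each of the fingers, the arm and carrier below 0.05 N), for 1 s.
At the end, for the whole second after the job is handed in: The carrier stands flat on the floor of the green tray (origin within 40 mm of the tray's centre and 4 mm of its floor, tilt under 0.06 rad), at rest and released, and the hook is empty and back at its top stop (within 4 mm) (horizontal distance between carrier and green_tray_in below 0.04 m and z of carrier in the frame of green_tray_in between -0.004 and 0.004 m and angle between carrier's own z axis and vertical below 0.06 rad and linear speed of carrier below 0.02 m/s and value of joint hook below 0.004 m and contact force between each of the fingers, the arm and carrier below 0.05 N); the robot touches nothing.
It fails at once if the hook drops, springs or bobs faster than 80 mm/s (velocity of joint hook above 0.08 m/s or velocity of joint hook below -0.08 m/s).
It fails at once if the hook is pulled down more than 75 mm, or the carrier loads the scale with more than 14 N (value of joint hook above 0.075 m or contact force between carrier and scale above 14 N).
It fails at once if the robot itself pushes on the scale or its hook (over 3 N) (contact force between any of the fingers, the arm and scale above 3 N).
It fails at once if the carrier is dropped or rammed into the green tray (over 40 N) (contact force between carrier and green_tray above 40 N).
It fails at once if a bystander is moved more than 20 mm (distance of any of spare, beaker, jar, cap, tip_box, calculator from where it was at the start of the episode above 0.02 m).
It also fails if it takes over 72 s, if anything falls off the work surface, if the arm or the gripper's body presses on something with over 40 N, if the wrist force passes 120 N, or if a joint passes its speed limit or range.

## Working session

There is one attempt and no reset: what is moved stays moved. The work goes in short steps, Python scripts to look and compute and a tool call to move; the robot and the scene stay as the last step left them, time stands still between calls to the robot, and variables do not carry over. Pictures are saved under pics/ and viewed, at most 10 in all, crops included, and the job is handed in when it is done.

Besides the shell and the picture viewer there is one more tool, called after "Request:" in YAML: its name, and indented under it one key for each argument. servo_tool: Moves the arm, as the interface text tells. Its arguments: {"type":"object","properties":{"moves":{"type":"array","items":{"type":"array","items":{"type":"number"}}},"claw":{"type":"number"},"force":{"type":"number"}},"required":["moves"]}

```bash
mkdir -p pics
python3 - <<'E'
from workcell import *
import cv2,numpy as np
for n in("scene","top"):
    im=camera(n); cv2.imwrite(f"pics/{n}0.png",im[:,:,::-1]); c=get_calibration(n); print(n,c)
    R=cv2.Rodrigues(np.array(c["rvec"],float))[0]; print(-R.T@np.array(c["tvec"]))
print(get_obs())
E
```

```text
scene {'fx': 372.88441841880035, 'fy': 372.88441841880035, 'cx': 259.1129862327897, 'cy': 187.21818917970464, 'rvec': array([ 2.21607266,  0.73723541, -0.33043663]), 'tvec': array([-0.43360468, -0.10727163,  1.70669943])}
[ 1.15001082 -0.80092451  1.07160544]
top {'fx': 461.68235500643095, 'fy': 461.68235500643095, 'cx': 254.6624863613554, 'cy': 199.61315144257256, 'rvec': array([ 2.11676432, -2.16425118,  0.17475356]), 'tvec': array([0.00256876, 0.57870367, 1.53652163])}
[ 3.28536758e-01 -9.01817842e-04  1.60868457e+00]
{'time': 0.1, 'q': array([-6.34815813e+01,  5.00730948e+00,  1.00411866e+01,  9.50985720e+01,
        1.17642848e-03,  9.00010771e+01]), 'qd': array([ 0.00625263, -0.14675078,  0.05584568, -0.02852009,  0.04852335,
       -0.08254788]), 'joint_efforts': array([-1.62759578e-03, -5.21562231e+01,  4.65652978e+01,  1.59131724e-02,
       -1.18031262e-04,  2.28368646e-05]), 'ee_pos': array([ 0.24548928, -0.4919661 ,  0.23067973]), 'tcp_rot': array([-1.79935305e+02, -1.17521151e-03,  2.65173402e+01]), 'wrist_force': array([ 0.39917331, -0.54899851,  0.06897109]), 'torque': array([ 0.0109021 ,  0.01385061, -0.04565567]), 'grasp_force': 0.0, 'opening': 0.08541770130080026}
```

Run:
```python
import cv2
for n in("scene","top"):
    cv2.imwrite(f"pics/{n}1.png",cv2.resize(cv2.imread(f"pics/{n}0.png"),(800,600),interpolation=cv2.INTER_CUBIC))
```

```text
(no output)
```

View pics/scene1.png

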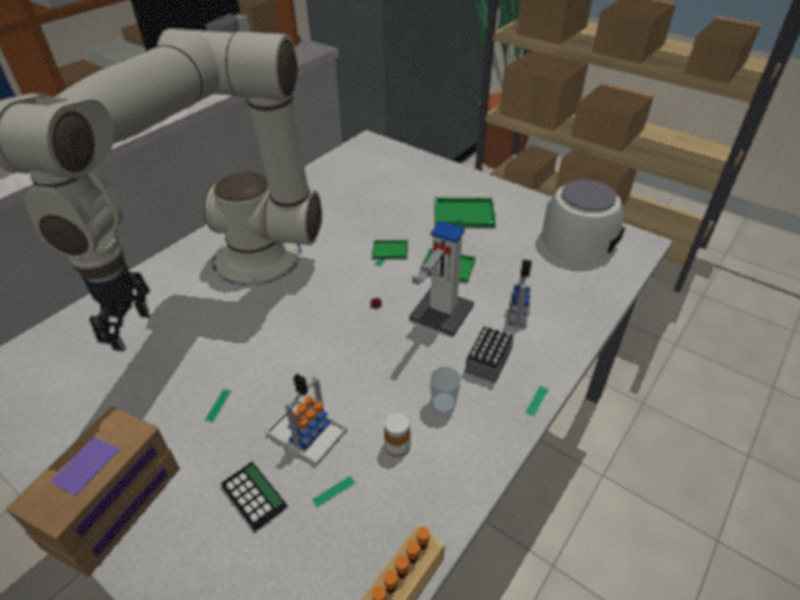

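View pics/top1.png

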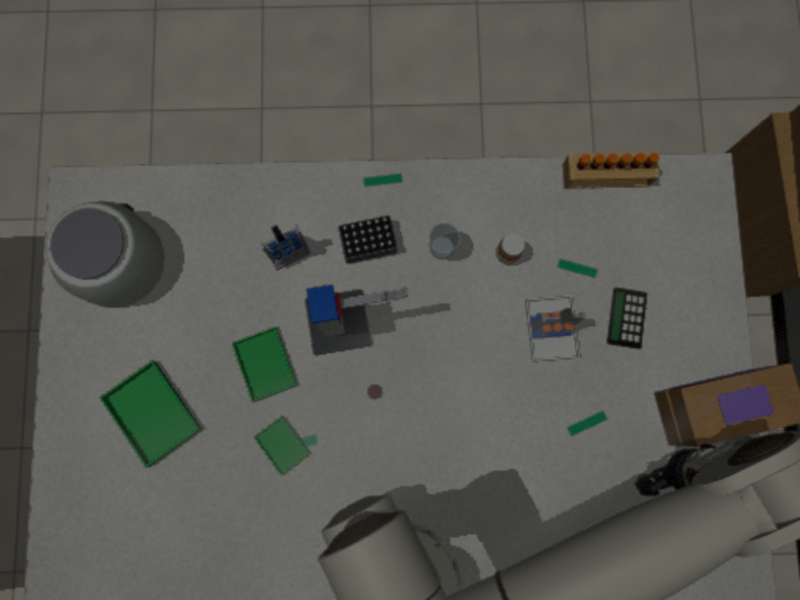

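Three green trays (top picture): (152,413) largest, (265,363) middle, (283,445) smallest, so the middle one at (265,363) looks right. The carrier with orange caps is at (555,325) in the white tray. The tan rack at (613,170) is a decoy, and the blue-capped spare is at (285,245). Next I'll enlarge the key regions.

```bash
cat > h.py <<'E'
from workcell import *
import cv2,numpy as np
K={}
for n in("scene","top"):
    c=get_calibration(n); R=cv2.Rodrigues(np.array(c["rvec"],float))[0]; t=np.array(c["tvec"],float)
    K[n]=(R,t,c)
def ray(n,u,v):
    R,t,c=K[n]; d=R.T@np.array([(u-c["cx"])/c["fx"],(v-c["cy"])/c["fy"],1]); return -R.T@t,d/np.linalg.norm(d)
def plane(n,u,v,z):
    o,d=ray(n,u,v); return o+d*(z-o[2])/d[2]
def tri(a,b):
    o1,d1=ray("scene",*a);o2,d2=ray("top",*b)
    s=np.linalg.lstsq(np.stack([d1,-d2],1),o2-o1,rcond=None)[0]
    p,q=o1+s[0]*d1,o2+s[1]*d2; return (p+q)/2,np.linalg.norm(p-q)
def proj(n,p):
    R,t,c=K[n]; x=R@np.array(p)+t; return np.array([c["fx"]*x[0]/x[2]+c["cx"],c["fy"]*x[1]/x[2]+c["cy"]])
E
python3 - <<'E'
from h import *
t=cv2.imread("pics/top0.png"); s=cv2.imread("pics/scene0.png")
hsv=cv2.cvtColor(t,cv2.COLOR_BGR2HSV)
def comps(im,lo,hi,mn):
    h=cv2.cvtColor(im,cv2.COLOR_BGR2HSV); m=cv2.inRange(h,lo,hi)
    cs,_=cv2.findContours(m,cv2.RETR_EXTERNAL,cv2.CHAIN_APPROX_NONE)
    return [c for c in cs if cv2.contourArea(c)>=mn]
for c in comps(t,(45,100,40),(75,255,255),200):
    r=cv2.minAreaRect(c); P=np.array([plane("top",u,v,.016) for u,v in cv2.boxPoints(r)])
    print("green px",np.round(r[0],1),"c",P.mean(0).round(4),"sides",np.linalg.norm(P[0]-P[1]).round(3),np.linalg.norm(P[1]-P[2]).round(3),"dir01",np.degrees(np.arctan2(*(P[1]-P[0])[[1,0]])).round(1))
for n,im in(("top",t),("scene",s)):
    for nm,lo,hi in(("orange",(3,150,80),(18,255,255)),("blue",(105,150,60),(125,255,255)),("red",(0,150,60),(3,255,255))):
        print(n,nm,[(np.round(c.reshape(-1,2).mean(0),1).tolist(),cv2.contourArea(c)) for c in comps(im,lo,hi,4)])
A=cv2.resize(t[170:250,320:430],None,fx=3.6,fy=3.6,interpolation=cv2.INTER_CUBIC)
B=cv2.resize(t[160:240,180:290],None,fx=3.6,fy=3.6,interpolation=cv2.INTER_CUBIC)
C=cv2.resize(s[230:310,160:270],None,fx=3.6,fy=3.6,interpolation=cv2.INTER_CUBIC)
D=cv2.resize(s[135:215,225:335],None,fx=3.6,fy=3.6,interpolation=cv2.INTER_CUBIC)
cv2.imwrite("pics/crop1.png",np.vstack([np.hstack([A,B]),np.hstack([C,D])]))
E
```

```text
green px [179.6 284.2] c [0.2986 0.2508 0.016 ] sides 0.072 0.093 dir01 -55.0
green px [ 95.8 264.3] c [0.3726 0.5368 0.016 ] sides 0.141 0.191 dir01 -56.5
green px [168.7 232.6] c [0.4751 0.2889 0.016 ] sides 0.104 0.138 dir01 -70.9
top orange [([363.9, 208.8], 6.0), ([356.6, 208.8], 4.0), ([374.2, 101.2], 23.5), ([409.5, 100.4], 74.0), ([387.7, 100.8], 51.0)]
top blue [([205.7, 194.2], 331.5), ([183.4, 159.6], 6.0), ([174.0, 156.6], 6.0), ([186.7, 150.2], 4.5)]
top red []
scene orange [([256.2, 361.5], 350.0), ([253.8, 280.8], 19.5), ([196.4, 262.9], 143.5), ([315.8, 64.2], 35.0), ([3.7, 10.4], 4.0), ([181.1, 10.1], 117.5)]
scene blue [([200.4, 272.4], 18.0), ([286.5, 147.8], 130.0)]
scene red [([282.6, 158.2], 10.5)]
```

View pics/crop1.png

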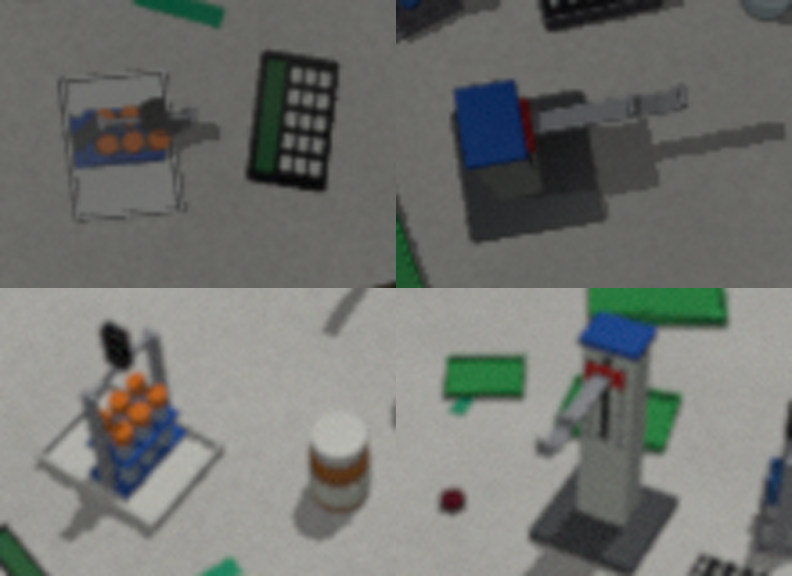

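Run:
```python
from h import *
cr=lambda x,y,ox,oy,cx,cy:((x-ox)/3.6+cx,(y-oy)/3.6+cy)
# scale foot
BL,BR,TR=[plane("top",*cr(x,y,396,0,180,160),.016) for x,y in((472,241),(605,217),(583,92))]
print("foot",BL.round(4),BR.round(4),TR.round(4),"c",((BL+TR)/2).round(4),np.linalg.norm(BL-BR),np.linalg.norm(BR-TR))
print("-x dir from foot",np.degrees(np.arctan2(*(BR-BL)[[1,0]])),np.degrees(np.arctan2(*(TR-BR)[[1,0]]))-180)
t=cv2.imread("pics/top0.png"); h=cv2.cvtColor(t,cv2.COLOR_BGR2HSV)
m=cv2.inRange(h,(105,150,60),(125,255,255)); m[:,:195]=0; m[:,225:]=0
c=max(cv2.findContours(m,0,1)[0],key=cv2.contourArea); r=cv2.minAreaRect(c)
P=np.array([plane("top",u,v,.262) for u,v in cv2.boxPoints(r)]); print("blue",P.mean(0).round(4),np.linalg.norm(P[0]-P[1]),np.linalg.norm(P[1]-P[2]),np.degrees(np.arctan2(*(P[1]-P[0])[[1,0]])))
# hook end and shank
tip_t=cr(678,97,396,0,180,160); tip_s=cr(545,443,396,288,225,135)
print("tip tri",tri(tip_s,tip_t),"tip plane",plane("top",*tip_t,.241)); print("base",plane("top",*cr(537,115,396,0,180,160),.225))
# carrier
tab_t=cr(152,113,0,0,320,170); tab_s=cr(117,345,0,288,160,230)
print("tab",tri(tab_s,tab_t))
caps=[plane("top",*cr(x,y,0,0,320,170),.082) for x,y in((108,145),(133,141),(160,140))]; print("caps",np.round(caps,4))
bp=[cr(88,398,0,288,160,230),cr(152,345,0,288,160,230)]
print("bar ends scene z.139",[plane("scene",*p,.139).round(4) for p in bp])
wt=[plane("top",*cr(x,y,0,0,320,170),.016) for x,y in((60,77),(168,70),(184,210),(74,221))]; print("white",np.round(wt,4),np.mean(wt,0))
for nm,u,v in(("beaker",444,240),("jar",512,247),("tipbox",368,240),("spare",285,247),("capR",375,391),("calc",627,318)): print(nm,plane("top",u/1.5625,v/1.5625,.03).round(3))
```

```text
foot [0.4918 0.1769 0.016 ] [0.5121 0.0488 0.016 ] [0.6351 0.0682 0.016 ] c [0.5634 0.1225 0.016 ] 0.12977798734396204 0.12454204467085958
-x dir from foot -80.97107175587085 -171.03850907686234
blue [0.5635 0.136  0.262 ] 0.05064688702645101 0.06533507298859813 -81.5917384838157
tip tri (array([ 0.58832268, -0.02025204,  0.23313657]), np.float64(0.0026767276773330354)) tip plane [ 0.58582691 -0.02102437  0.241     ]
base [0.57597785 0.09825479 0.225     ]
tab (array([ 0.54729691, -0.34875758,  0.16540602]), np.float64(0.0029140532183209483))
caps [[ 0.5298 -0.3274  0.082 ]
 [ 0.533  -0.3508  0.082 ]
 [ 0.5334 -0.3759  0.082 ]]
bar ends scene z.139 [array([ 0.5512, -0.3902,  0.139 ]), array([ 0.5555, -0.3161,  0.139 ])]
white [[ 0.6063 -0.2985  0.016 ]
 [ 0.6109 -0.4041  0.016 ]
 [ 0.4739 -0.4112  0.016 ]
 [ 0.4657 -0.3048  0.016 ]] [ 0.53919466 -0.35464311  0.016     ]
beaker [ 0.743 -0.118  0.03 ]
jar [ 0.723 -0.27   0.03 ]
tipbox [0.747 0.053 0.03 ]
spare [0.734 0.24  0.03 ]
capR [0.408 0.043 0.03 ]
calc [ 0.556 -0.517  0.03 ]
```

The crop confirms it. The carrier's tab is at about (0.547,-0.350) with yaw about 4°. The scale origin is about (0.564,0.124) and its hook points along -81.3°, so the seat is about (0.584,-0.004). The middle green tray measures 104x138 mm at (0.475,0.289). I'll move above the tab.

Request:
servo_tool:
  moves:
    - [3,1.4,0,-0.04]
    - [6,2.8,0,-0.08]
    - [9,4.2,0,-0.12]
    - [12,5.6,0,-0.16]
    - [15,7.1,0,-0.2]
    - [18,8.5,0,-0.24]
    - [21,9.9,0,-0.28]
    - [24,11.3,0,-0.32]
    - [27,12.7,0,-0.36]
    - [30.2,14.2,0,-0.393]
    - [30.2,14.2,0,-0.393]
    - [30.2,14.2,0,-0.393]
    - [30.2,14.2,0,-0.393]
  claw: 0

```text
time: 1.18
ee_pos: [0.5473, -0.3501, 0.2307]
tcp_rot: [-180.0, 0.1, 4.0]
wrist_force: [-0.1, 0.2, -0.4]
opening: 0.0852
grasp_force: 0.0
```

Request:
servo_tool:
  moves:
    - [0,0,-2,0]
    - [0,0,-4,0]
    - [0,0,-6,0]
    - [0,0,-8,0]
    - [0,0,-8,0]
    - [0,0,-8,0]

```text
time: 1.68
ee_pos: [0.5461, -0.3506, 0.1511]
tcp_rot: [-179.9, 0.1, 3.9]
wrist_force: [-0.3, -0.2, 0.0]
opening: 0.0852
grasp_force: 0.0
```

Run:
```python
from h import *
t=camera("top");s=camera("scene"); print(get_obs()["ee_pos"],get_obs()["wrist_force"])
f=lambda i:cv2.resize(i[:,:,::-1],(396,432),interpolation=cv2.INTER_CUBIC)
cv2.imwrite("pics/g.png",np.hstack([f(t[150:270,320:430]),f(s[210:330,140:250])]))
```

```text
[ 0.54735687 -0.35085942  0.15316111] [ 0.3005354  -0.42053653  2.40138588]
```

View pics/g.png

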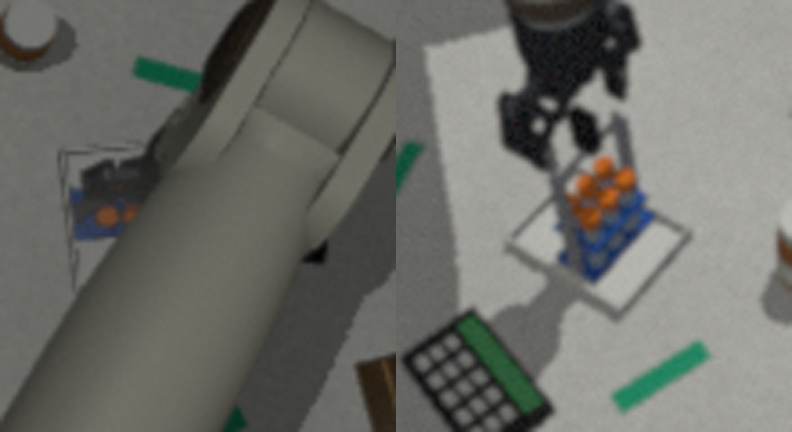

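The fingers straddle the tab (right half, tab at (585,130), fingers at (530,130) and (615,75)). Closing now.

Request:
servo_tool:
  moves:
    - [0,0,0,0]
    - [0,0,0,0]

```text
time: 1.95
ee_pos: [0.5479, -0.3506, 0.1529]
tcp_rot: [179.9, -0.1, 4.0]
wrist_force: [-0.3, 0.6, 0.2]
opening: 0.0856
grasp_force: 0.0
```

Request:
servo_tool:
  moves:
    - [0,0,0,0]
    - [0,0,0,0]
    - [0,0,0,0]
    - [0,0,0,0]
    - [0,0,0,0]
    - [0,0,0,0]
    - [0,0,0,0]
    - [0,0,0,0]
    - [0,0,0,0]
    - [0,0,0,0]
    - [0,0,0,0]
    - [0,0,0,0]
  claw: 1
  force: 40

```text
time: 2.95
ee_pos: [0.5475, -0.35, 0.1512]
tcp_rot: [-180.0, 0.0, 4.0]
wrist_force: [-0.4, 1.4, -1.4]
opening: 0.0137
grasp_force: 42.2
```

Request:
servo_tool:
  moves:
    - [0,0,1,0]
    - [0,0,2.5,0]
    - [0,0,4.5,0]
    - [0,0,6.5,0]
    - [0,0,8.5,0]
    - [0,0,10.5,0]
    - [0,0,12,0]
    - [0,0,12,0]
    - [0,0,12,0]
    - [0,0,12,0]
    - [0,0,12,0]
    - [0,0,12,0]

```text
time: 3.95
ee_pos: [0.5473, -0.35, 0.2699]
tcp_rot: [-179.9, 0.1, 4.0]
wrist_force: [0.4, -0.3, -4.5]
opening: 0.0134
grasp_force: 41.8
```

Run:
```python
from h import *
f=[]
for i in range(8):
    camera("top"); o=get_obs(); f.append(o["wrist_force"])
f=np.array(f);print(f[:,2].round(2),f.mean(0),o["torque"],o["ee_pos"],o["tcp_rot"],o["opening"])
```

```text
[-4.63 -4.05 -4.29 -3.67 -3.8  -4.21 -3.75 -3.7 ] [ 0.04573048 -0.21135578 -4.01252412] [-0.03940899 -0.03779088  0.00478634] [ 0.54753886 -0.35012212  0.27125517] [-1.79998231e+02  3.03926878e-04  3.99888617e+00] 0.013534696051067123
```

Weight is about 4.0 N, so I expect about 41 mm of hook travel. I'll go to the tip side of the hook and turn to scale yaw.

Request:
servo_tool:
  moves:
    - [0.3,1.2,0,0.08]
    - [0.7,3,0,0.19]
    - [1,4.8,0,0.3]
    - [1.4,6.6,0,0.41]
    - [1.8,8.4,0,0.52]
    - [2.2,10.2,0,0.63]
    - [2.6,12,0,0.74]
    - [3,13.8,0,0.85]
    - [3.4,15.6,0,0.96]
    - [3.8,17.4,0,1.07]
    - [4.1,19.2,0,1.18]
    - [4.4,21,0,1.29]
    - [4.7,22.6,0,1.4]
    - [5,23.8,0,1.51]
    - [5.2,24.5,0,1.61]
    - [5.2,24.7,0,1.653]
    - [5.2,24.7,0,1.653]
    - [5.2,24.7,0,1.653]
    - [5.2,24.7,0,1.653]

```text
time: 5.93
ee_pos: [0.5995, -0.1034, 0.2714]
tcp_rot: [180.0, 0.0, 98.6]
wrist_force: [-0.4, 0.3, -3.8]
opening: 0.0134
grasp_force: 41.8
```

Run:
```python
from h import *
t=camera("top");s=camera("scene"); o=get_obs();print(o["ee_pos"],o["tcp_rot"],o["wrist_force"])
f=lambda i:cv2.resize(i[:,:,::-1],(396,396),interpolation=cv2.INTER_CUBIC)
cv2.imwrite("pics/p.png",np.hstack([f(t[130:240,190:300]),f(s[130:240,220:330])]))
```

```text
[ 0.59947613 -0.10349743  0.27129821] [-1.79999969e+02  2.21279249e-03  9.86151192e+01] [ 0.33033127 -0.34581516 -4.51387167]
```

View pics/p.png

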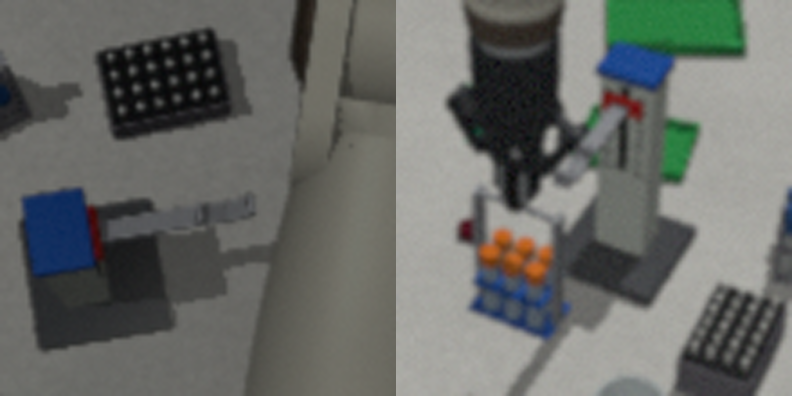

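The carrier is aligned on the tip side: bar at (480–560,200), hook tip at (568,170). Advancing now.

Request:
servo_tool:
  moves:
    - [-0.1,0.6,0,0]
    - [-0.3,1.8,0,0]
    - [-0.5,3.2,0,0]
    - [-0.7,4.6,0,0]
    - [-1,6,0,0]
    - [-1.2,7.4,0,0]
    - [-1.4,8.6,0,0]
    - [-1.5,9.5,0,0]
    - [-1.6,10,0,0]
    - [-1.6,10,0,0]
    - [-1.6,10,0,0]
    - [-1.6,10,0,0]
    - [-1.6,10,0,0]
    - [-1.6,10,0,0]

```text
time: 7.2
ee_pos: [0.5836, -0.0037, 0.2712]
tcp_rot: [-180.0, 0.0, 98.7]
wrist_force: [-0.2, 1.1, -4.3]
opening: 0.0135
grasp_force: 41.8
```

Request:
servo_tool:
  moves:
    - [0,0,-0.2,0]
    - [0,0,-0.5,0]
    - [0,0,-0.8,0]
    - [0,0,-1.1,0]
    - [0,0,-1.4,0]
    - [0,0,-1.7,0]
    - [0,0,-2.0,0]
    - [0,0,-2.3,0]
    - [0,0,-2.6,0]
    - [0,0,-2.8,0]
    - [0,0,-2.8,0]
    - [0,0,-2.8,0]

```text
time: 8.2
ee_pos: [0.5835, -0.0031, 0.2432]
tcp_rot: [-180.0, -0.0, 98.7]
wrist_force: [-0.6, -0.5, -4.3]
opening: 0.0136
grasp_force: 41.8
```

```bash
cat > look.py <<'E'
from h import *
import sys
t=camera("top");s=camera("scene");F=[]
for i in range(int(sys.argv[2])): camera("top"); o=get_obs(); F.append(np.r_[o["wrist_force"],o["ee_pos"]])
print(np.mean(F,0).round(4),np.std(F,0).round(3),o["torque"].round(3),o["time"])
f=lambda i:cv2.resize(i[:,:,::-1],(396,396),interpolation=cv2.INTER_CUBIC)
if sys.argv[1]!="-": cv2.imwrite(f"pics/{sys.argv[1]}.png",np.hstack([f(t[130:240,190:300]),f(s[130:240,220:330])]))
E
python3 look.py q 4
```

```text
[ 5.515e-01 -2.040e-01 -4.276e+00  5.836e-01 -3.100e-03  2.435e-01] [0.8   0.375 0.435 0.    0.    0.   ] [-0.016  0.054  0.008] 8.5
```

View pics/q.png

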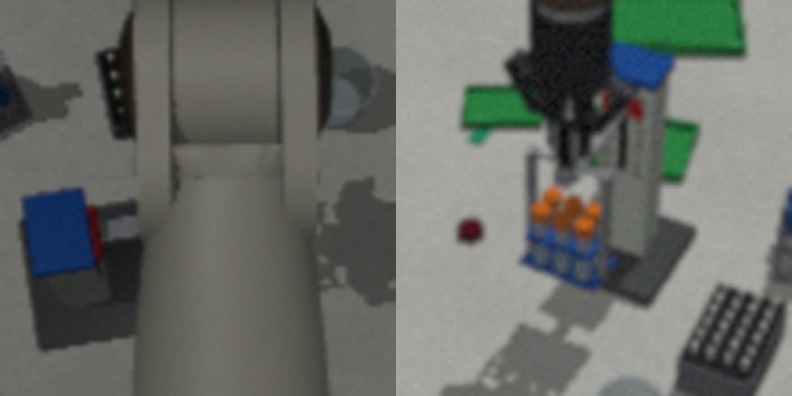

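The hook tip shows at (567,175), inside the window under the bar. I'll lower slowly onto the spring.

Request:
servo_tool:
  moves:
    - [0,0,-0.1,0]
    - [0,0,-0.25,0]
    - [0,0,-0.4,0]
    - [0,0,-0.6,0]
    - [0,0,-0.8,0]
    - [0,0,-1.0,0]
    - [0,0,-1.2,0]
    - [0,0,-1.4,0]
    - [0,0,-1.6,0]
    - [0,0,-1.8,0]
    - [0,0,-2.0,0]
    - [0,0,-2.2,0]
    - [0,0,-2.4,0]
    - [0,0,-2.5,0]
    - [0,0,-2.5,0]
    - [0,0,-2.5,0]

```text
time: 9.83
ee_pos: [0.5835, -0.0031, 0.2183]
tcp_rot: [180.0, 0.0, 98.7]
wrist_force: [-0.1, -0.7, -2.8]
opening: 0.0136
grasp_force: 42.1
```

```bash
python3 look.py - 10
```

```text
[-0.0679  0.0753 -2.2856  0.5836 -0.0031  0.2183] [0.43  0.61  0.446 0.    0.    0.   ] [-0.023  0.001  0.057] 10.4333
```

Request:
servo_tool:
  moves:
    - [0,0,-0.1,0]
    - [0,0,-0.25,0]
    - [0,0,-0.4,0]
    - [0,0,-0.6,0]
    - [0,0,-0.8,0]
    - [0,0,-1.0,0]
    - [0,0,-1.2,0]
    - [0,0,-1.4,0]
    - [0,0,-1.6,0]
    - [0,0,-1.8,0]
    - [0,0,-1.95,0]
    - [0,0,-2.0,0]
    - [0,0,-2.0,0]
    - [0,0,-2.0,0]

```text
time: 11.6
ee_pos: [0.5836, -0.0031, 0.1984]
tcp_rot: [180.0, 0.0, 98.7]
wrist_force: [-0.6, 0.4, 0.2]
opening: 0.0135
grasp_force: 42.4
```

```bash
python3 look.py - 36
```

```text
[-0.0824 -0.2659 -0.4233  0.5836 -0.0031  0.1983] [0.467 0.423 0.562 0.    0.    0.   ] [-0.116  0.015  0.03 ] 13.5
```

Request:
servo_tool:
  moves:
    - [0,0,-0.1,0]
    - [0,0,-0.2,0]
    - [0,0,-0.3,0]
    - [0,0,-0.37,0]
    - [0,0,-0.37,0]
    - [0,0,-0.37,0]

```text
time: 14.0
ee_pos: [0.5836, -0.0031, 0.1946]
tcp_rot: [180.0, 0.0, 98.7]
wrist_force: [-0.2, 0.2, -0.6]
opening: 0.0138
grasp_force: 42.4
```

```bash
python3 look.py - 38
```

```text
[ 0.0439 -0.3949 -0.1747  0.5836 -0.0031  0.1946] [0.474 0.49  0.498 0.    0.    0.   ] [-0.104 -0.055  0.01 ] 16.0
```

Request:
servo_tool:
  moves:
    - [0,0,-0.05,0]
    - [0,0,-0.1,0]
    - [0,0,-0.1,0]
    - [0,0,-0.1,0]
  force: 20

```text
time: 16.33
ee_pos: [0.5835, -0.0032, 0.1935]
tcp_rot: [-180.0, 0.0, 98.7]
wrist_force: [-1.3, -0.6, 0.0]
opening: 0.0137
grasp_force: 42.4
```

Request:
servo_tool:
  moves:
    - [0,0,0,0]
    - [0,0,0,0]
    - [0,0,0,0]
    - [0,0,0,0]
    - [0,0,0,0]
    - [0,0,0,0]
    - [0,0,0,0]
    - [0,0,0,0]
    - [0,0,0,0]
    - [0,0,0,0]
    - [0,0,0,0]
    - [0,0,0,0]
  claw: 0

```text
time: 17.33
ee_pos: [0.5835, -0.0031, 0.1936]
tcp_rot: [180.0, -0.0, 98.7]
wrist_force: [0.3, 0.3, -0.2]
opening: 0.0853
grasp_force: 0.0
```

Request:
servo_tool:
  moves:
    - [0,0,0,0]
    - [0,0,0,0]
    - [0,0,0,0]
    - [0,0,0,0]
    - [0,0,0,0]
    - [0,0,0,0]
    - [0,0,0,0]
    - [0,0,0,0]
    - [0,0,0,0]
    - [0,0,0,0]
    - [0,0,0,0]
    - [0,0,0,0]
    - [0,0,0,0]
    - [0,0,0,0]
    - [0,0,0,0]
    - [0,0,0,0]
    - [0,0,0,0]
    - [0,0,0,0]
    - [0,0,0,0]
    - [0,0,0,0]

```text
time: 19.0
ee_pos: [0.5836, -0.0032, 0.1936]
tcp_rot: [180.0, 0.0, 98.7]
wrist_force: [0.1, -0.4, 0.3]
opening: 0.0855
grasp_force: 0.0
```

```bash
python3 look.py r 6
```

```text
[ 0.4798  0.3927 -0.2327  0.5835 -0.0031  0.1936] [0.377 0.39  0.623 0.    0.    0.   ] [ 0.028 -0.035  0.01 ] 19.4
```

View pics/r.png

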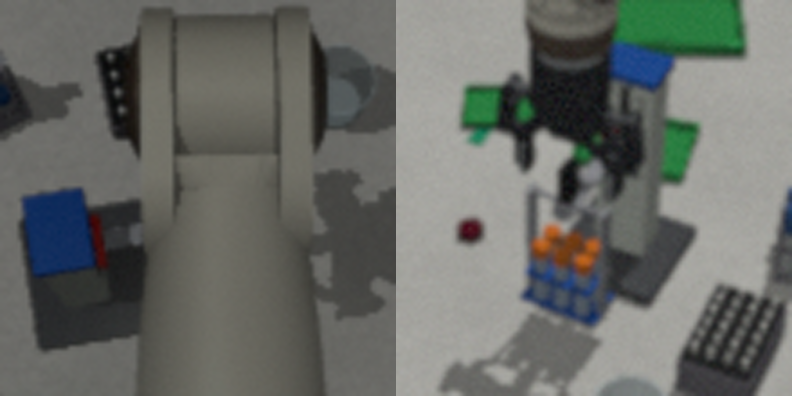

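The carrier hangs free on the hook with the fingers wide open: bar at (530–610,195), fingers at (525,150) and (625,140). I'll wait a bit longer, then re-grip.

Request:
servo_tool:
  moves:
    - [0,0,0,0]
    - [0,0,0,0]
    - [0,0,0,0]
    - [0,0,0,0]
    - [0,0,0,0]
    - [0,0,0,0]
    - [0,0,0,0]
    - [0,0,0,0]
    - [0,0,0,0]
    - [0,0,0,0]
    - [0,0,0,0]
    - [0,0,0,0]
    - [0,0,0,0]
    - [0,0,0,0]
    - [0,0,0,0]
    - [0,0,0,0]
    - [0,0,0,0]
    - [0,0,0,0]
    - [0,0,0,0]
    - [0,0,0,0]

```text
time: 21.07
ee_pos: [0.5835, -0.0031, 0.1936]
tcp_rot: [-180.0, -0.0, 98.7]
wrist_force: [-0.6, -0.5, 0.2]
opening: 0.0853
grasp_force: 0.0
```

Request:
servo_tool:
  moves:
    - [0,0,0,0]
    - [0,0,0,0]
    - [0,0,0,0]
    - [0,0,0,0]
    - [0,0,0,0]
    - [0,0,0,0]
    - [0,0,0,0]
    - [0,0,0,0]
    - [0,0,0,0]
    - [0,0,0,0]
    - [0,0,0,0]
    - [0,0,0,0]
    - [0,0,0,0]
    - [0,0,0,0]
    - [0,0,0,0]
    - [0,0,0,0]
    - [0,0,0,0]
    - [0,0,0,0]
    - [0,0,0,0]
    - [0,0,0,0]

```text
time: 22.73
ee_pos: [0.5835, -0.0031, 0.1936]
tcp_rot: [-180.0, 0.0, 98.7]
wrist_force: [0.3, 0.4, 1.0]
opening: 0.0855
grasp_force: 0.0
```

Request:
servo_tool:
  moves:
    - [0,0,0,0]
    - [0,0,0,0]
    - [0,0,0,0]
    - [0,0,0,0]
    - [0,0,0,0]
    - [0,0,0,0]
    - [0,0,0,0]
    - [0,0,0,0]
    - [0,0,0,0]
    - [0,0,0,0]
    - [0,0,0,0]
    - [0,0,0,0]
  claw: 1
  force: 40

```text
time: 23.73
ee_pos: [0.5836, -0.0031, 0.1936]
tcp_rot: [180.0, -0.0, 98.7]
wrist_force: [0.7, 1.6, -0.4]
opening: 0.0135
grasp_force: 43.5
```

Request:
servo_tool:
  moves:
    - [0,0,0.1,0]
    - [0,0,0.25,0]
    - [0,0,0.45,0]
    - [0,0,0.7,0]
    - [0,0,0.95,0]
    - [0,0,1.2,0]
    - [0,0,1.45,0]
    - [0,0,1.7,0]
    - [0,0,1.95,0]
    - [0,0,2.2,0]
    - [0,0,2.45,0]
    - [0,0,2.7,0]
    - [0,0,2.9,0]
    - [0,0,3.0,0]
    - [0,0,3.0,0]

```text
time: 24.98
ee_pos: [0.5835, -0.0032, 0.2237]
tcp_rot: [-180.0, -0.0, 98.7]
wrist_force: [0.5, 2.1, -2.0]
opening: 0.0135
grasp_force: 43.1
```

Request:
servo_tool:
  moves:
    - [0,0,0.1,0]
    - [0,0,0.25,0]
    - [0,0,0.45,0]
    - [0,0,0.65,0]
    - [0,0,0.85,0]
    - [0,0,1.05,0]
    - [0,0,1.3,0]
    - [0,0,1.6,0]
    - [0,0,2.0,0]
    - [0,0,2.5,0]
    - [0,0,3.0,0]
    - [0,0,3.5,0]
    - [0,0,4.0,0]
    - [0,0,4.5,0]
    - [0,0,4.7,0]
    - [0,0,4.7,0]
    - [0,0,4.7,0]
    - [0,0,4.7,0]

```text
time: 26.48
ee_pos: [0.5835, -0.0031, 0.2702]
tcp_rot: [-180.0, -0.0, 98.7]
wrist_force: [0.6, -0.1, -4.1]
opening: 0.0134
grasp_force: 42.9
```

```bash
python3 look.py s 6
```

```text
[ 1.4380e-01 -7.2100e-02 -4.2872e+00  5.8350e-01 -3.1000e-03  2.7040e-01] [0.405 0.287 0.299 0.    0.    0.   ] [ 0.058 -0.042 -0.067] 26.8833
```

View pics/s.png

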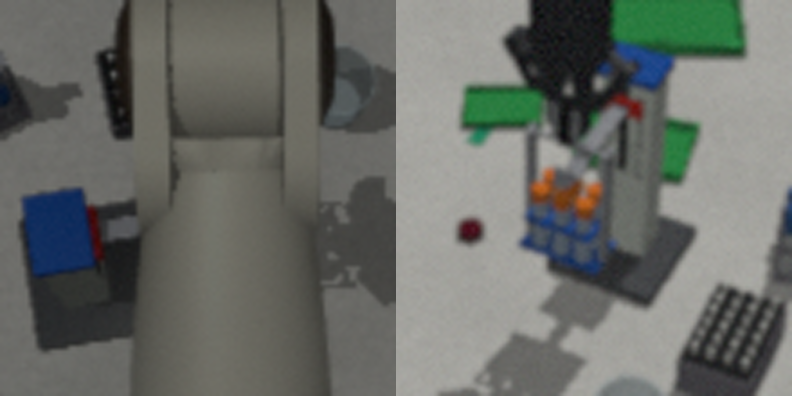

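The bar is clear above the hook, and the hook is back at its top stop (block at (627,105)). I'll back out along the tip side and go round the column on the robot's side.

Request:
servo_tool:
  moves:
    - [0.1,-0.6,0,0]
    - [0.3,-1.8,0,0]
    - [0.5,-3.2,0,0]
    - [0.7,-4.6,0,0]
    - [1,-6,0,0]
    - [1.2,-7.4,0,0]
    - [1.4,-8.6,0,0]
    - [1.3,-9.6,0,0]
    - [0.3,-10,0,0]
    - [-1.5,-10,0,0]
    - [-3.5,-10,0,0]
    - [-5.5,-10,0,0]
    - [-7.5,-10,0,0]
    - [-9.5,-10,0,0]
    - [-11.5,-10,0,0]
    - [-13.5,-10,0,0]
    - [-15.5,-10,0,0]
    - [-17.5,-10,0,0]
    - [-18.4,-10,0,0]
    - [-18.4,-10,0,0]

```text
time: 28.55
ee_pos: [0.3983, -0.1034, 0.2715]
tcp_rot: [179.9, 0.0, 98.7]
wrist_force: [0.5, -0.0, -4.8]
opening: 0.0133
grasp_force: 42.8
```

Request:
servo_tool:
  moves:
    - [0,0.8,0,0]
    - [0,2.4,0,0]
    - [0,4.4,0,0]
    - [0,6.4,0,0]
    - [0,8.4,0,0]
    - [0,10.8,0,0]
    - [0,13.2,0,0]
    - [0,15.6,0,0]
    - [0,18,0,0.02]
    - [0,20.4,0,0.04]
    - [0,22.8,0,0.06]
    - [0,25.2,0,0.08]
    - [0,27.6,0,0.1]
    - [0,30,0,0.12]
    - [0,32.4,0,0.14]
    - [0,34.8,0,0.16]
    - [0,37,0,0.18]
    - [0,38.5,0,0.18]
    - [0,39.2,0,0.18]
    - [0,39.2,0,0.18]

```text
time: 30.22
ee_pos: [0.3996, 0.2907, 0.2696]
tcp_rot: [-179.9, 0.0, 109.1]
wrist_force: [0.3, 0.2, -4.2]
opening: 0.0136
grasp_force: 42.8
```

Request:
servo_tool:
  moves:
    - [0.5,0,0,0]
    - [1.5,0,-0.5,0]
    - [3,0,-1.5,0]
    - [4.5,0,-3,0]
    - [6,0,-4.5,0]
    - [7,0,-6,0]
    - [7.5,0,-7,0]
    - [7.5,0,-8,0]
    - [7.5,0,-8.5,0]
    - [7.5,0,-8.5,0]
    - [7.5,0,-8.5,0]
    - [7.5,0,-8.5,0]

```text
time: 31.22
ee_pos: [0.4745, 0.2891, 0.1867]
tcp_rot: [179.9, -0.0, 109.0]
wrist_force: [0.4, -0.2, -5.1]
opening: 0.0134
grasp_force: 42.8
```

Run:
```python
from h import *
t=camera("top");s=camera("scene"); o=get_obs();print(o["time"],o["ee_pos"],o["tcp_rot"],o["wrist_force"])
f=lambda i:cv2.resize(i[:,:,::-1],(396,396),interpolation=cv2.INTER_CUBIC)
cv2.imwrite("pics/u.png",np.hstack([f(t[170:280,110:220]),f(s[100:210,220:330])]))
```

```text
31.3167 [0.47458957 0.28913474 0.18666892] [ 1.79905253e+02 -2.00627331e-02  1.09045341e+02] [-0.37404799  0.2392857  -4.11941851]
```

View pics/u.png

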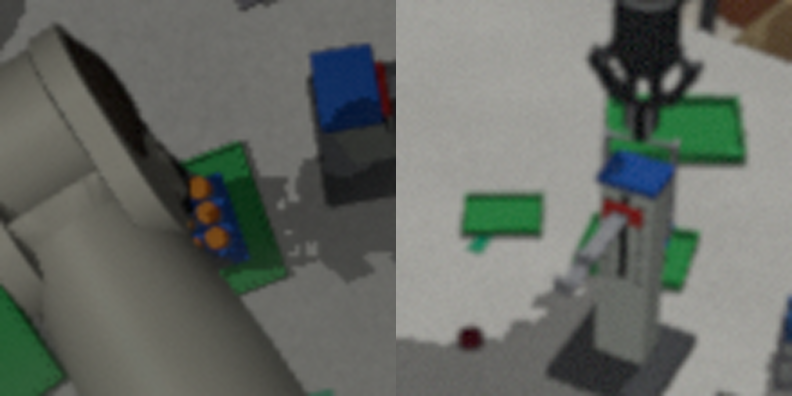

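The carrier is over the middle green tray, aligned with it (left half, caps at (205,210), tray right edge at (265,210)). Lowering gently.

Request:
servo_tool:
  moves:
    - [0,0,-0.4,0]
    - [0,0,-1.0,0]
    - [0,0,-1.6,0]
    - [0,0,-2.2,0]
    - [0,0,-2.7,0]
    - [0,0,-3.0,0]
    - [0,0,-3.1,0]
    - [0,0,-3.15,0]
    - [0,0,-3.2,0]
    - [0,0,-3.25,0]
    - [0,0,-3.3,0]
    - [0,0,-3.3,0]
    - [0,0,-3.3,0]

```text
time: 32.4
ee_pos: [0.4746, 0.2889, 0.1527]
tcp_rot: [180.0, -0.0, 109.0]
wrist_force: [0.7, -0.1, -4.0]
opening: 0.0137
grasp_force: 42.8
```

```bash
python3 look.py - 6
```

```text
[-0.4155 -0.1089 -4.1866  0.4746  0.2889  0.1526] [0.307 0.47  0.156 0.    0.    0.   ] [ 0.012 -0.006 -0.023] 32.8
```

Request:
servo_tool:
  moves:
    - [0,0,-0.04,0]
    - [0,0,-0.08,0]
    - [0,0,-0.12,0]
    - [0,0,-0.16,0]
    - [0,0,-0.16,0]
    - [0,0,-0.16,0]

```text
time: 33.3
ee_pos: [0.4746, 0.2889, 0.151]
tcp_rot: [180.0, -0.0, 109.0]
wrist_force: [0.8, -0.2, -4.4]
opening: 0.0135
grasp_force: 42.9
```

```bash
python3 look.py - 4
```

```text
[-0.2618 -0.4059 -3.1496  0.4746  0.2889  0.1511] [0.41  0.608 0.271 0.    0.    0.   ] [-0.045 -0.022  0.026] 33.6
```

Contact is beginning.

Request:
servo_tool:
  moves:
    - [0,0,-0.02,0]
    - [0,0,-0.04,0]
    - [0,0,-0.06,0]
    - [0,0,-0.06,0]

```text
time: 33.93
ee_pos: [0.4747, 0.2889, 0.151]
tcp_rot: [179.9, -0.0, 109.0]
wrist_force: [-0.1, -1.7, 3.2]
opening: 0.0134
grasp_force: 43.9
```

```bash
python3 look.py - 4
```

```text
[-0.4615 -1.0918  5.524   0.4747  0.2889  0.151 ] [0.485 0.343 0.389 0.    0.    0.   ] [-0.333  0.308  0.022] 34.2333
```

On the floor. Releasing, then retreating straight up.

Request:
servo_tool:
  moves:
    - [0,0,0.02,0]
    - [0,0,0.02,0]
    - [0,0,0.02,0]
    - [0,0,0.02,0]
    - [0,0,0.02,0]
    - [0,0,0.02,0]
    - [0,0,0.02,0]
    - [0,0,0.02,0]
    - [0,0,0.02,0]
    - [0,0,0.02,0]
  claw: 0

```text
time: 35.07
ee_pos: [0.4746, 0.2889, 0.1506]
tcp_rot: [180.0, -0.0, 109.0]
wrist_force: [-0.4, 0.3, -0.2]
opening: 0.0856
grasp_force: 0.0
```

Request:
servo_tool:
  moves:
    - [0,0,1,0]
    - [0,0,2.5,0]
    - [0,0,4.5,0]
    - [0,0,6.5,0]
    - [0,0,8.5,0]
    - [0,0,10.5,0]
    - [-2,0,11,0]
    - [-5,0,11,0]
    - [-8,0,11,0]
    - [-11,0,11,0]
    - [-14,0,11,0]
    - [-14,0,11,0]
    - [-14,0,11,0]
    - [-14,0,11,0]

```text
time: 36.23
ee_pos: [0.3349, 0.289, 0.2613]
tcp_rot: [179.9, -0.0, 109.0]
wrist_force: [0.1, -0.4, -0.5]
opening: 0.0852
grasp_force: 0.0
```

Run:
```python
from h import *
t=camera("top");s=camera("scene"); o=get_obs();print(o["time"],o["ee_pos"],o["wrist_force"])
f=lambda i:cv2.resize(i[:,:,::-1],(396,396),interpolation=cv2.INTER_CUBIC)
cv2.imwrite("pics/v.png",np.hstack([f(t[150:260,120:230]),f(s[100:210,220:330])]))
```

```text
36.3333 [0.33526877 0.288897   0.26063573] [ 0.58232419 -0.15252755  0.31923934]
```

View pics/v.png

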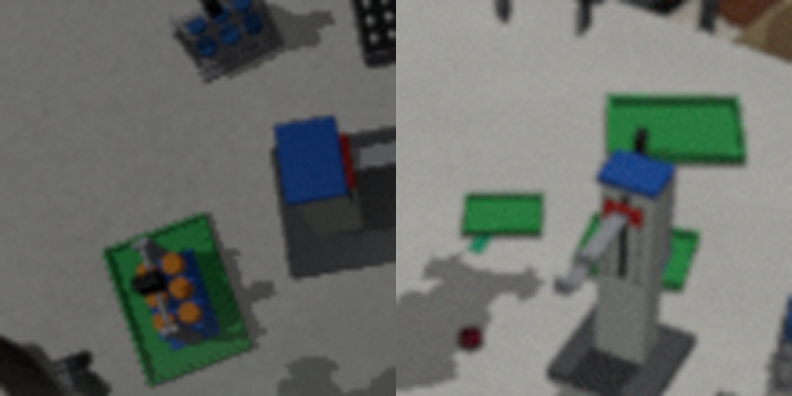

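The carrier stands flat and centred in the middle green tray (left half, caps around (175,290)). The hook is at its top stop and the arm is clear.

```bash
python3 -c "
from workcell import *
print(job_done())"
```

```text
the job is handed in; nothing more can be done
None
```

The carrier (about 0.41–0.43 kg by wrist force) hung released on the hook for about 5 s and now stands flat in the middle-sized green tray, with the hook back up and the arm clear; I handed the job in at about 36 s, and no verdict was shown.

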